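Nest two L-shaped foot plates in a parts tray

TASK

Pack the two L-shaped steel foot plates into the grey parts tray so that both lie flat on its floor, spigots up: they only fit nested, one turned half round against the other. Leave the straight foot plate where it lies.

Things in the scene. Friction and masses are not known exactly. Their poses are not given: they have to be found in the camera images.
- tray: grey plastic tray, does not move: inside 94 mm in x, 142 mm in y, walls 5 mm thick, 12 mm high. Origin: centre of underside, on the worktop; z up; floor 3 mm above it. Plates fit with 12-14 mm play, e.g. origins (tray frame, mm) at (-16,-40) turned 0 deg and (16,40) turned 180 deg; or mirrored: (16,-40) turned +90 deg (counterclockwise from above) and (-16,40) turned -90 deg.
- foot_a: dark steel L-plate, loose, flat, turned any way: 80 x 80 mm, 6 thick, arms 34 wide, 0.11-0.22 kg. Grip its upright 20 x 20 mm square stub (spigot; sides parallel to the arms), top 51 mm above the underside. Origin: underside, below the spigot's centre; z up; the arms point along +x and +y: the plate spans -24..56 mm in x and y, outer corner (-24,-24), inner corner (10,10).
- foot_b: twin of foot_a: the same L-plate with the same size, spigot, origin and axes; loose, flat on the worktop, turned any way. The two may be swapped. (Room: a bottle rack overhangs the back of the worktop beyond x = 0.61 m, from 0.42 m above it: draw the arm in before swinging across.)
- straight_foot: bystander: dark steel straight foot plate 110 x 34 mm, 6 mm thick, with the same spigot at its middle, about 0.14 kg. Origin: on the underside below the spigot; x along the plate. Loose; not to be packed.

How it is judged:
By the outcome, as a careful person would: the job done as asked, in the order asked, and still so for the second after the job is handed in, with the robot touching nothing.
It also fails if it takes over 54 s, if anything falls off the work surface, if the arm or the gripper's body presses on something with over 40 N, if the wrist force passes 120 N, or if a joint passes its speed limit or range.

ROBOT

A 6-joint arm with a two-finger parallel gripper is mounted at the origin on a cart in front of the work surface, level with it; the furniture and walls round the work are solid. World frame = base frame: x ahead of the robot, y to its left, z up, the work surface at z = 0. Lengths are in mm, angles in rad, forces in N, time in s.
With the tool pointing down it reaches from about 400 to 925 mm from the base axis. Payload 12.5 kg.
Tool frame: the origin (TCP) lies at the very end of the fingers, on their centre line; the grasp point (between the pads) lies 19 mm behind it; z points along the fingers, x is the direction in which the jaws open and shut, and the axes are right-handed (so a half turn about z gives the same grasp; the last joint's range is limited). The gripper opens to 95 mm and grips with 3 to 60 N. Pads are 20 mm wide; open, the fingers measure 119 mm over their backs; the gripper's body (75 mm by 180 mm) begins 59 mm behind the grasp point.
Start: joints at [-1.365, 0.491, 1.559, -0, 1.092, -0.106], TCP at [191.756, -594.875, 214.661] pointing down, gripper open.
Joint ranges: [-3.1, 3.1], [-0.84, 2.19], [0.05, 2.79], [-1.13, 4.28], [0.06, 2.93], [-2.69, 2.69]. Speed limits (rad/s): [2.22, 2.22, 2.79, 3.14, 3.14, 3.14].

INTERFACE

Orientations are given as [roll, pitch, yaw] about the fixed x, y, z axes, in that order (R = Rz(yaw) Ry(pitch) Rx(roll)).
In Python, from cell import state, viewer, ticket, look_for, regions_of gives the robot as it stands.
- The arm moves only by the shell command python3 -m inch 'ROWS'. ROWS is JSON, a list of rows, each a list of 7 numbers: the turn, a rotation vector about the world's x, y, z in degrees, then the shift along the world's x, y, z in mm, then the opening, from -1 (shut) to 1 (fully open). In form: [[rx, ry, rz, tx, ty, tz, hand], ...]. A call has 1 to 10 rows; each row shifts and turns the commanded pose from where the row before left it; what a row does not reach is not made up. A row lasts 1/10 s, in which the tool goes at most 50 mm and 8.59 degrees, less where a joint would pass 70% of its speed; a pose out of reach is approached as far as the arm can. A call with a gripper value outside its range is refused whole. The fingers move at their own pace and stop on an object; the grip force is fixed at half the most. Time passes only in rows, so rows that do not move let the fingers close. It gives the time, the measured TCP pose, the force and the opening at its end, in the units of the state.
- state(): the state, without advancing time (a new reading comes with each control period).
- viewer.read_camera(name): name is "scene" or "top"; returns a dict with "color" (384x512x3 uint8, red, green, blue), "depth" (384x512 float32, mm along the optical axis (not along the pixel's ray), 0 where there is no reading), "fx", "fy", "cx", "cy" (pixels), "position" and "orientation" of the camera in the world. Camera axes: x right, y down, z forward; pixel columns grow to the right and rows downward; lengths in mm; the calibration is good to about 2 mm. A picture is of the moment at which its call begins.
- ticket.job_done(): hands the job in, once; it reports no verdict.
Trained networks look in the newest picture that a camera, given by its name, has taken for a name from the list of things; names that differ only in an ending like _2 or _b are one class to them, and where a whole thing is asked for, a point or a joint stands for the part that bears it (a point fixed in the world has none). Each returns a list of dicts, best first, with "score" (0 to 1); they miss things now and then, are a little off and sometimes report something else, mostly with a low value. They report only what shows in the picture. A call takes as long as a camera call.
- look_for(name, camera): "box" ([left, top, right, bottom] as shares, 0 to 1, of the picture: columns of its width, rows of its height, round what is visible of it).
- regions_of(name, camera): "pixels" (384x512 bool, what is visible of it) and "box" ([left, top, right, bottom] as shares, 0 to 1, of the picture: columns of its width, rows of its height, round what is visible of it).
The state is a dict: "t": time; "joints": joint angles; "qvel": joint speeds; "tau": joint torques, N m; "eef_pos": TCP position; "tcp_rot": TCP orientation; "ft_force": force on the tool from outside, world axes, zero at the start; "moment": the same for the moment, N m; "opening": opening from 0.0 (shut) to 1.0 (fully open).
Only numpy, scipy, OpenCV 4.12 (cv2) and the standard library are available. Lean on these libraries where they do the work, as an engineer would, in place of code of your own. Each camera call takes 0.05 s, during which the arm holds its last target. There are 200 camera calls.

## Working session

There is one attempt and no reset: what is moved stays moved. The work goes in short steps, Python scripts to look and compute and a shell command to move; the robot and the scene stay as the last step left them, time stands still between calls to the robot, and variables do not carry over. Pictures are saved under pics/ and viewed, on a budget of 10 in all, crops included, one or two more only if the job needs it, and the job is handed in when it is done.

```bash
mkdir -p pics; cat > h.py <<'E'
import numpy as np,cv2
from cell import state,viewer,ticket,look_for,regions_of
def cam(n):
    c=viewer.read_camera(n); return c
def rot(o):
    from scipy.spatial.transform import Rotation as R
    o=np.array(o,float)
    if o.shape==(3,3): return o
    return R.from_euler('xyz',o).as_matrix() if o.size==3 else R.from_quat(o).as_matrix()
def cloud(c):
    d=c['depth'];v,u=np.mgrid[:d.shape[0],:d.shape[1]]
    p=np.stack([(u-c['cx'])/c['fx']*d,(v-c['cy'])/c['fy']*d,d],-1)
    w=p@rot(c['orientation']).T+np.array(c['position']); w[d==0]=np.nan
    return w
def save(c,n): cv2.imwrite('pics/'+n+'.png',c['color'][:,:,::-1])
E
python3 - <<'E'
from h import *
for n in('top','scene'):
    c=cam(n);save(c,n+'0');w=cloud(c)
    print(n,c['position'],c['orientation'],c['fx'])
    for k in('tray','foot_a','straight_foot'):
        for r in regions_of(k,n):
            m=r['pixels'];p=w[m];print(k,round(r['score'],2),m.sum(),np.round(np.array(r['box'])*[512,384,512,384]),np.nanmedian(p,0).round(),np.nanmin(p,0).round(),np.nanmax(p,0).round())
print(state())
E
```

```text
top [ 377.86466761  -83.17657914 1521.14692227] [-3.07038774  0.00377306 -1.56516144] 488.91302345257077
tray 0.92 1517 [195. 166. 251. 205.] [513.   7.   3.] [451. -72.  -8.] [576.  87.  21.]
foot_a 0.83 460 [118. 189. 149. 213.] [465. 266.   5.] [425. 226.  -9.] [503. 330.  56.]
foot_a 0.62 421 [286. 175. 307. 203.] [ 512. -231.    7.] [ 462. -262.   -6.] [ 540. -183.   58.]
straight_foot 0.69 380 [336. 182. 367. 212.] [ 482. -395.    7.] [ 435. -446.   -7.] [ 528. -354.   60.]
scene [-193.03564198 -908.62685528  711.36550391] [-2.12670728e+00  2.01834008e-03 -6.79574143e-01] 407.79005473829835
tray 0.71 843 [225. 175. 266. 210.] [510.   1.   3.] [441. -83.  -2.] [573.  85.  14.]
tray 0.39 226 [181. 160. 204. 175.] [454. 263.   5.] [418. 224.  -4.] [500. 356.  53.]
foot_a 0.65 222 [182. 159. 203. 177.] [454. 263.   5.] [418. 224.  -4.] [500. 349.  53.]
straight_foot 0.72 222 [308. 257. 347. 264.] [ 463. -397.    6.] [ 170. -650.   -3.] [ 497. -351.  326.]
{'t': 0.4, 'joints': array([-1.36458884e+00,  4.90993830e-01,  1.55897103e+00,  3.21440623e-07,
        1.09171247e+00, -1.05612695e-01]), 'qvel': array([-7.24212090e-06, -2.26542093e-03, -1.35776883e-03,  2.87420463e-04,
       -9.06724976e-04, -5.61520797e-05]), 'tau': array([-5.32184986e-04, -6.11916018e+01, -2.58175814e+01,  6.92353584e-02,
        4.52395622e-02, -3.57871693e-05]), 'eef_pos': array([ 191.75484649, -594.83665551,  214.57813231]), 'tcp_rot': array([-3.14158344e+00,  8.41703885e-05, -1.25897629e+00]), 'ft_force': array([-1.13246664, -0.00768135, -0.06513881]), 'moment': array([ 0.00346995,  0.02358578, -0.04472148]), 'opening': 0.9984288180775888}
```

```bash
python3 - <<'E'
import cv2,numpy as np
a=cv2.imread('pics/top0.png')[140:240,105:385];b=cv2.imread('pics/scene0.png')[130:280,150:370]
cv2.imwrite('pics/v1.png',np.vstack([cv2.resize(a,(784,280),interpolation=2),cv2.resize(b,(784,320),interpolation=2)[:, :]]))
E
```

```text
(no output)
```

View pics/v1.png

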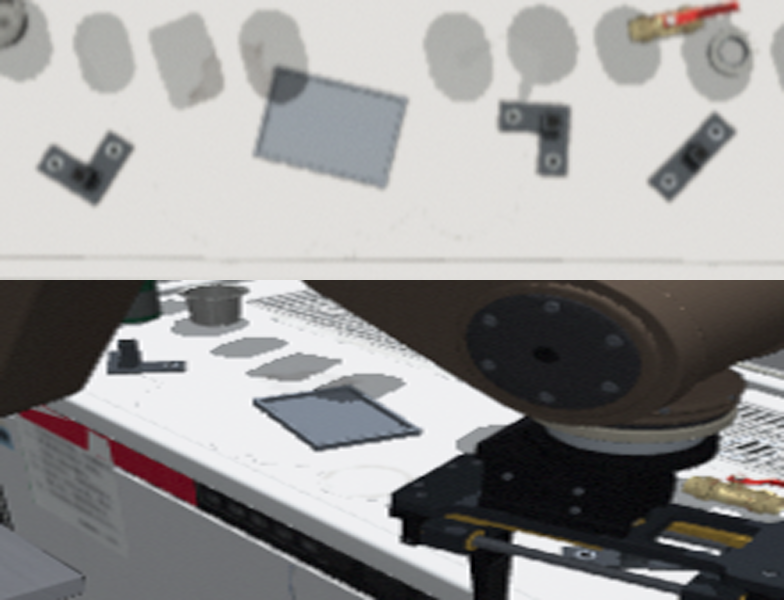

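Top view: an L at crop (85,170) left, tray at (330,130), an L at (545,135), straight foot at (690,155), all as the networks say. I'll fit outlines for accurate poses.

```bash
cat >> h.py <<'E'
from scipy.optimize import minimize
from scipy.spatial import ConvexHull
S=8
def proj(c,P):
    q=(np.asarray(P,float)-np.array(c['position']))@rot(c['orientation'])
    return np.stack([q[:,0]/q[:,2]*c['fx']+c['cx'],q[:,1]/q[:,2]*c['fy']+c['cy']],1)
def place(pts,p,z):
    k,s=np.cos(p[2]),np.sin(p[2]);x=np.array(pts,float)
    return np.c_[p[0]+k*x[:,0]-s*x[:,1],p[1]+s*x[:,0]+k*x[:,1],np.full(len(x),z)]
def rect(a,b,c,d): return [(a,b),(c,b),(c,d),(a,d)]
def prism(c,p,convs,z0,box):
    im=np.zeros(((box[3]-box[1])*S,(box[2]-box[0])*S),np.uint8)
    for r,a,b in convs:
        q=np.vstack([proj(c,place(r,p,z0+a)),proj(c,place(r,p,z0+b))])
        q=(q+.5-[box[0],box[1]])*S-.5
        cv2.fillConvexPoly(im,np.round(cv2.convexHull(q.astype(np.float32))*16).astype(np.int32),1,shift=4)
    return cv2.resize(im.astype(np.float32),None,fx=1/S,fy=1/S,interpolation=cv2.INTER_AREA)
SP=(rect(-10,-10,10,10),0,51)
L=[(rect(-24,-24,56,10),0,6),(rect(-24,-24,10,56),0,6),SP]
ST=[(rect(-55,-17,55,17),0,6),SP]
TR=[(rect(-52,-76,52,76),0,12)]
def fit(c,convs,p0,z0,box,fg,bg=None,use=None):
    g=c['color'][box[1]:box[3],box[0]:box[2]].astype(float).mean(2)
    bg=np.percentile(g,90) if bg is None else bg
    a=np.clip((bg-g)/(bg-fg),0,1)
    f=lambda p:((prism(c,[p[0],p[1],p[2]/50],convs,z0,box)-a)**2).sum()
    best=None
    for th in p0[2]:
        r=minimize(f,[p0[0],p0[1],th*50],method='Nelder-Mead',options=dict(initial_simplex=np.array([[p0[0],p0[1],th*50]]*4)+np.r_[[[0,0,0]],12*np.eye(3)],xatol=.05,fatol=.01,maxiter=250))
        if best is None or r.fun<best.fun: best=r
    x=best.x; return np.array([x[0],x[1],np.degrees(x[2]/50)%360]).round(1),round(best.fun,2),round(float(a.sum()),1)
E
python3 - <<'E'
from h import *
c=cam('top')
T=np.arange(8)*np.pi/4+.2
w=cloud(c)
print('A',fit(c,L,(465,266,T),0,(110,178,160,222),75))
print('B',fit(c,L,(512,-231,T),0,(276,168,318,212),75))
print('S',fit(c,ST,(482,-395,T[:4]),0,(328,172,376,218),75))
print('Tray',fit(c,TR,(513,7,T[:4]),0,(185,155,260,213),150))
for n,b in(('A',(110,178,160,222)),('B',(276,168,318,212))):
    q=w[b[1]:b[3],b[0]:b[2]].reshape(-1,3);q=q[(q[:,2]>35)];print(n,len(q),q.mean(0).round(1),np.nanmax(q[:,2]))
E
```

```text
A (array([453.3, 271.8, 328.2]), np.float64(24.98), 394.9)
B (array([ 515. , -237.4,   89. ]), np.float64(30.96), 416.7)
S (array([ 479.8, -397.1,  135.7]), np.float64(27.29), 367.2)
Tray (array([510.9,   4.8, 166.2]), np.float64(204.95), 1817.3)
A 51 [454.9 271.4  48.3] 57.23215260219308
B 47 [ 514.4 -237.1   48.9] 56.88881435360622
```

Fits agree with the spigot tops in depth. Tray gets a second check while I approach foot B.

```bash
python3 - <<'E'
from h import *
c=cam('top')
g=c['color'].astype(float).mean(2);b=(185,155,260,213)
r=regions_of('tray','top')[0]['pixels']
for nm,m in(('net',r),('thr',None)):
    if m is None:
        h=g[b[1]:b[3],b[0]:b[2]]; m=np.zeros(g.shape,bool); m[b[1]:b[3],b[0]:b[2]]=h<172
        n,l,s,_=cv2.connectedComponentsWithStats(m.astype(np.uint8));m=l==1+np.argmax(s[1:,4])
    v,u=np.nonzero(m)
    ray=np.stack([(u-c['cx'])/c['fx'],(v-c['cy'])/c['fy'],np.ones(len(u))],1)@rot(c['orientation']).T
    P=np.array(c['position'])+ray*((10-c['position'][2])/ray[:,2])[:,None]
    print(nm,m.sum(),cv2.minAreaRect(P[:,:2].astype(np.float32)))
    c2=dict(c);k=np.where(m,0,255).astype(np.uint8);c2['color']=np.stack([k]*3,-1)
    print(fit(c2,TR,(511,5,[2.9,2.8]),0,b,0,255))
E
```

```text
net 1604 ((511.87066650390625, 5.4582977294921875), (152.17919921875, 103.40660858154297), 76.19235229492188)
(array([511.9,   5.1, 166.2]), np.float64(40.13), 1604.0)
thr 1785 ((525.13134765625, 20.948944091796875), (191.477294921875, 124.7689208984375), 76.27538299560547)
(array([510.6,   4.3, 166.3]), np.float64(176.15), 1785.0)
```

```bash
python3 -m inch '[[0,0,-3,20,40,-10,0.2],[0,0,-3,30,40,-10,0.2],[0,0,-3,35,38,-10,0.2],[0,0,-3,40,38,-10,0.2],[0,0,-3,40,38,-10,0.2],[0,0,-3,40,38,-10,0.2],[0,0,-1,40,38,-10,0.2],[0,0,0,38,38,-10,0.2],[0,0,0,38,38,-10,0.2],[0,0,0,0,12,0,0.2]]'; python3 -m inch '[[0,0,0,0,0,0,0.2]]'
```

```text
t: 1.55
eef_pos: [489.2, -259.4, 130.4]
tcp_rot: [3.141, 0.001, -1.587]
ft_force: [-0.3, 0.9, 0.5]
opening: 0.599
t: 1.65
eef_pos: [486.8, -260.8, 131.2]
tcp_rot: [3.141, 0.0, -1.588]
ft_force: [0.0, -0.4, -0.8]
opening: 0.599
```

```bash
python3 -m inch '[[0,0,0,14,12,-10,0.2],[0,0,0,14,11.5,-20,0.2],[0,0,0,0,0,-20,0.2],[0,0,0,0,0,-20,0.2],[0,0,0,0,0,-15,0.2],[0,0,0,0,0,0,0.2],[0,0,0,0,0,0,0.2]]'
python3 - <<'E'
from h import *
c=cam('scene');save(c,'s1')
cv2.imwrite('pics/v2.png',cv2.resize(c['color'][140:300,170:390,::-1],None,fx=3,fy=3))
print(state()['eef_pos'],state()['tcp_rot'])
E
```

```text
t: 2.35
eef_pos: [514.2, -240.2, 47.0]
tcp_rot: [-3.141, -0.0, -1.592]
ft_force: [0.1, 0.2, 0.6]
opening: 0.599
[ 514.52891687 -240.09816601   47.29830041] [-3.14067256e+00 -7.00075377e-04 -1.59179034e+00]
```

View pics/v2.png

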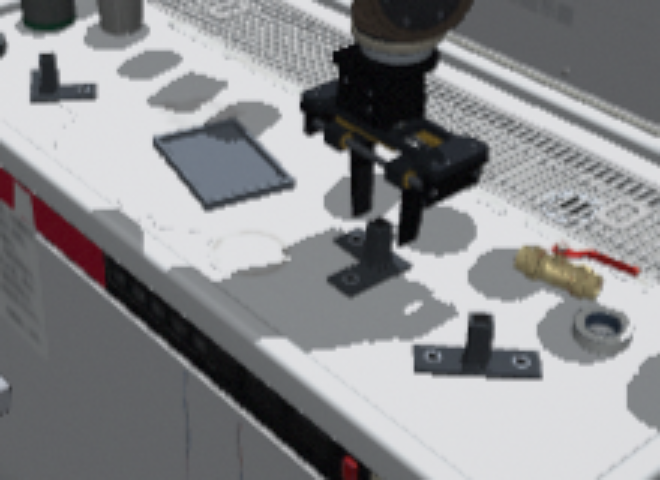

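The fingertips (360,215) and (408,243) straddle the spigot top (378,225). Lower and grip.

```bash
python3 -m inch '[[0,0,0,0.5,2.5,-8,0.2],[0,0,0,0,0,-10,0.2],[0,0,0,0,0,-8,0.2],[0,0,0,0,0,0,-1],[0,0,0,0,0,0,-1],[0,0,0,0,0,0,-1],[0,0,0,0,0,0,-1],[0,0,0,0,0,0,-1]]';python3 -m inch '[[0,0,0,0,0,15,-1],[0,0,0,0,0,20,-1],[0,0,0,0,0,15,-1],[0,0,0,0,0,0,-1]]'
```

```text
t: 3.2
eef_pos: [515.2, -236.5, 20.6]
tcp_rot: [-3.141, -0.0, -1.591]
ft_force: [1.4, -0.3, 0.6]
opening: 0.238
t: 3.6
eef_pos: [515.8, -236.9, 72.1]
tcp_rot: [-3.139, -0.002, -1.591]
ft_force: [0.0, 0.1, -1.7]
opening: 0.208
```

```bash
python3 -m inch '[[0,0,-2,0,15,0,-1],[0,0,-2,0,30,0,-1],[0,0,-2,0,35,0,-1],[0,0,-2,0,35,0,-1],[0,0,-2,1,35,0,-1],[0,0,-2,1,30,0,-1],[0,0,-0.7,0,20,0,-1],[0,0,0,0,0,0,-1],[0,0,0,0,0,0,-1],[0,0,0,0,0,0,-1]]'
```

```text
t: 4.6
eef_pos: [517.1, -37.2, 70.0]
tcp_rot: [3.141, -0.0, -1.813]
ft_force: [-1.1, -0.2, -1.1]
opening: 0.21
```

```bash
python3 - <<'E'
from h import *
c=cam('scene');save(c,'s2')
cv2.imwrite('pics/v3.png',cv2.resize(c['color'][140:260,170:340,::-1],None,fx=4,fy=4))
E
python3 -m inch '[[0,0,0,1,0,-10,-1],[0,0,0,0,0,-15,-1],[0,0,0,0,0,-8,-1],[0,0,0,0,0,0,-1]]'
```

```text
t: 5.05
eef_pos: [517.5, -36.7, 36.1]
tcp_rot: [3.139, -0.0, -1.813]
ft_force: [-0.3, -0.9, -1.1]
opening: 0.209
```

View pics/v3.png

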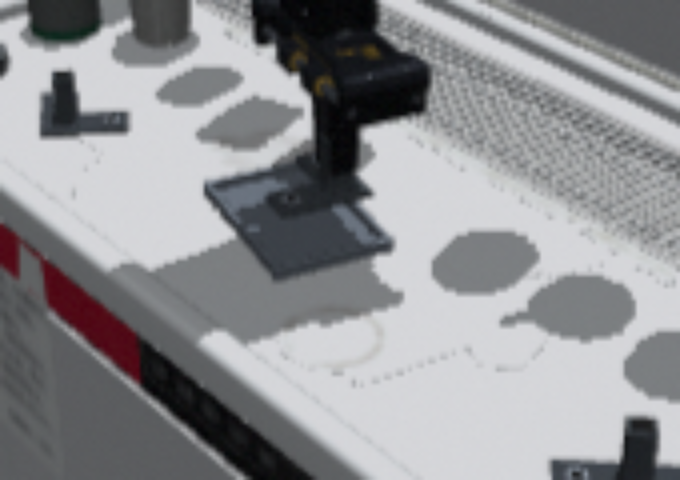

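The L hangs level over the tray at (310,190), with the arms pointing the right way. Lower, release, withdraw.

```bash
python3 -m inch '[[0,0,0,0,0,-6,-1],[0,0,0,0,0,-5,-1],[0,0,0,0,0,-2,-1],[0,0,0,0,0,0,-1]]'; python3 -m inch '[[0,0,0,0,0,0,-0.4],[0,0,0,0,0,0,-0.2],[0,0,0,0,0,0,-0.2],[0,0,0,0,0,15,-0.2],[0,0,0,0,0,25,-0.2],[0,0,0,0,0,25,0],[0,0,5,-20,30,20,0.2],[0,0,8,-20,40,10,0.2],[0,0,8,-10,40,0,0.2],[0,0,8,0,40,0,0.2]]'
```

```text
t: 5.45
eef_pos: [518.4, -36.6, 25.1]
tcp_rot: [-3.141, -0.0, -1.812]
ft_force: [-2.4, -1.5, 8.5]
opening: 0.212
t: 6.45
eef_pos: [466.9, 114.8, 119.9]
tcp_rot: [-3.141, -0.0, -1.301]
ft_force: [0.3, -0.1, 0.6]
opening: 0.599
```

```bash
python3 -m inch '[[0,0,8,0,40,0,0.2],[0,0,8,-5,40,0,0.2],[0,0,8,-5,35,-10,0.2],[0,0,8,-3,25,-10,0.2],[0,0,8,0,15,-20,0.2],[0,0,2.7,0,0,-20,0.2],[0,0,0,0,0,-10,0.2],[0,0,0,0,0,0,0.2],[0,0,0,0,0,0,0.2]]'
python3 - <<'E'
from h import *
print(state()['eef_pos'],np.degrees(state()['tcp_rot']))
c=cam('top');save(c,'t2');cs=cam('scene')
print('B',fit(c,L,(518,-37,[1.33]),3,(195,168,250,205),75,150))
w=cloud(c);q=w[160:210,190:255].reshape(-1,3);q=q[(q[:,2]>35)&(q[:,2]<70)];print(len(q),q.mean(0))
cv2.imwrite('pics/v4.png',np.hstack([cv2.resize(c['color'][150:220,110:260,::-1],(450,210),interpolation=2),cv2.resize(cs['color'][140:220,165:275,::-1],(289,210),interpolation=2)]))
E
```

```text
t: 7.35
eef_pos: [455.4, 268.3, 49.8]
tcp_rot: [-3.142, -0.0, -0.563]
ft_force: [0.6, -0.3, 0.7]
opening: 0.603
[455.37591193 268.26367233  49.77320731] [-1.79998073e+02 -7.78081711e-03 -3.22413210e+01]
B (array([517.3, -38.5,  75.5]), np.float64(120.61), 419.8)
48 [518.09179912 -37.58931765  52.12000542]
```

View pics/v4.png

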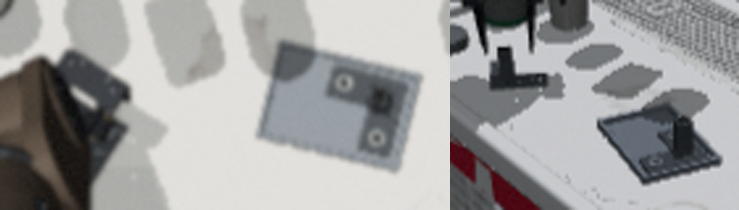

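Foot B lies flat at the −y end of the tray (top crop 375,105). The fingers are over foot A. Descend and grip.

```bash
python3 -m inch '[[0,0,0.4,-1.5,3.4,0,0.2],[0,0,0,0,0,-9,0.2],[0,0,0,0,0,-10,0.2],[0,0,0,0,0,-10,0.2],[0,0,0,0,0,0,-1],[0,0,0,0,0,0,-1],[0,0,0,0,0,0,-1],[0,0,0,0,0,0,-1],[0,0,0,0,0,0,-1]]';python3 -m inch '[[0,0,0,0,0,15,-1],[0,0,0,0,0,20,-1],[0,0,0,0,0,20,-1],[0,0,0,0,0,20,-1],[0,0,0,0,0,0,-1]]'
```

```text
t: 8.35
eef_pos: [453.7, 272.0, 20.7]
tcp_rot: [-3.141, -0.0, -0.554]
ft_force: [-1.7, -0.4, 0.4]
opening: 0.235
t: 8.85
eef_pos: [454.5, 272.4, 97.5]
tcp_rot: [-3.138, -0.002, -0.554]
ft_force: [-0.1, 0.1, -1.2]
opening: 0.207
```

```bash
python3 -m inch '[[0,0,-7,3,-10,0,-1],[0,0,-7.5,6,-25,0,-1],[0,0,-7.5,6,-30,0,-1],[0,0,-7.5,6,-30,0,-1],[0,0,-7.5,6,-30,0,-1],[0,0,-7.5,6,-30,0,-1],[0,0,-7.5,6,-25,0,-1],[0,0,-7.5,6,-20,0,-1],[0,0,-7.5,4,-15,0,-1],[0,0,-5,2.5,-9.5,0,-1]]';python3 -m inch '[[0,0,0,0,0,-10,-1],[0,0,0,0,0,-20,-1],[0,0,0,0,0,-15,-1],[0,0,0,0,0,-7,-1],[0,0,0,0,0,0,-1],[0,0,0,0,0,0,-1]]'
python3 - <<'E'
from h import *
c=cam('scene');t=cam('top')
cv2.imwrite('pics/v5.png',np.hstack([cv2.resize(x[:,:,::-1],(390,300),interpolation=2) for x in(c['color'][150:220,200:290],t['color'][150:220,180:270])]))
E
```

```text
t: 9.85
eef_pos: [505.1, 46.2, 94.5]
tcp_rot: [3.141, -0.0, -1.817]
ft_force: [-0.8, -1.1, -1.9]
opening: 0.21
t: 10.45
eef_pos: [505.1, 47.7, 43.3]
tcp_rot: [3.141, -0.0, -1.809]
ft_force: [-0.9, 0.0, -1.0]
opening: 0.208
```

View pics/v5.png

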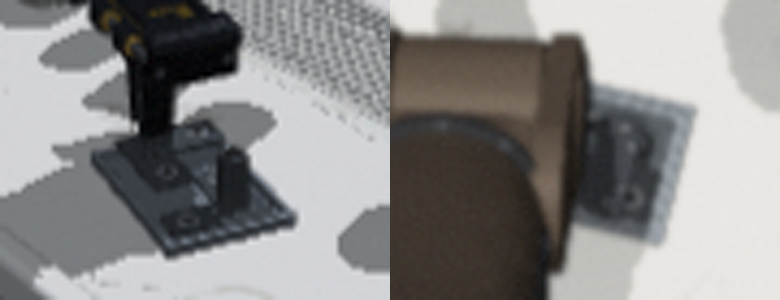

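Foot A (170,165) hangs nested against foot B (230,190) above the tray. Lower it carefully.

```bash
python3 -m inch '[[0,0,0,0.8,0,-6,-1],[0,0,0,0,0,-6,-1],[0,0,0,0,0,-4,-1],[0,0,0,0,0,-3,-1],[0,0,0,0,0,0,-1]]'
```

```text
t: 11.05
eef_pos: [506.2, 47.3, 25.4]
tcp_rot: [-3.14, 0.0, -1.81]
ft_force: [-4.3, -0.6, 18.2]
opening: 0.211
```

```bash
python3 -m inch '[[0,0,0,0,0,1,-0.5],[0,0,0,0,0,0,-0.3],[0,0,0,0,0,0,-0.3],[0,0,0,0,0,15,-0.3],[0,0,0,0,0,25,-0.3],[0,0,0,0,0,25,-0.3],[0,0,0,-20,30,30,0],[0,0,0,-25,45,20,0],[0,0,0,-10,45,0,0],[0,0,0,0,45,0,0]]';python3 -m inch '[[0,0,0,0,40,0,0],[0,0,0,0,40,0,0],[0,0,0,0,0,0,0],[0,0,0,0,0,0,0]]'
python3 - <<'E'
from h import *
t=cam('top');c=cam('scene');w=cloud(t)
for n,p in(('B',(518,-37,[1.33])),('A',(506,48,[-1.81]))):
    f=fit(t,L,p,3,(185,158,260,212) if 0 else ((218,165,256,208) if n=='B' else (190,160,228,205)),75,150);print(n,f)
# plate-top heights and tray-frame spans
ps=np.radians(-13.8);q=w[155:215,180:265].reshape(-1,3);q=q[~np.isnan(q[:,0])]
d=q[:,:2]-[511.9,5.2];k,s=np.cos(ps),np.sin(ps);l=np.c_[d[:,0]*k+d[:,1]*s,-d[:,0]*s+d[:,1]*k]
for nm,pts in(('A',[(-35,60),(-16,62),(30,48),(-22,5),(-22,-10),(10,48)]),('B',[(35,-60),(16,-62),(-30,-48),(22,-5),(22,10),(-10,-48)])):
    for P in pts:
        m=np.hypot(*(l-P).T)<6;print(nm,P,m.sum(),q[m,2].mean().round(1),end=' | ')
    print()
m=(q[:,2]>40)&(q[:,2]<75)
for sgn in(1,-1):
    mm=m&(l[:,1]*sgn>15);print('spigot',mm.sum(),l[mm].mean(0).round(1),q[mm,2].max())
print('S',fit(t,ST,(480,-397,[2.37]),0,(328,172,376,218),75))
cv2.imwrite('pics/v6.png',np.hstack([cv2.resize(x[:,:,::-1],(390,300),interpolation=2) for x in(c['color'][150:220,200:290],t['color'][150:220,180:270])]))
E
```

```text
t: 12.05
eef_pos: [452.1, 209.5, 139.2]
tcp_rot: [-3.141, 0.0, -1.811]
ft_force: [0.4, 0.1, -1.0]
opening: 0.496
t: 12.45
eef_pos: [452.8, 288.5, 138.0]
tcp_rot: [3.141, -0.001, -1.809]
ft_force: [0.6, -0.3, 0.5]
opening: 0.497
B (array([517.5, -38.2,  75.8]), np.float64(98.75), 400.1)
A (array([509.8,  45.6, 256.2]), np.float64(114.58), 479.0)
A (-35, 60) 11 4.1 | A (-16, 62) 11 5.4 | A (30, 48) 13 7.7 | A (-22, 5) 10 9.9 | A (-22, -10) 11 10.3 | A (10, 48) 10 6.7 | 
B (35, -60) 13 8.4 | B (16, -62) 12 7.0 | B (-30, -48) 12 8.7 | B (22, -5) 13 9.3 | B (22, 10) 10 7.5 | B (-10, -48) 11 7.7 | 
spigot 46 [-11.8  38.1] 58.798561771736786
spigot 45 [ 16.2 -40.1] 59.06606162380558
S (array([ 479.5, -397.2,  136.5]), np.float64(27.01), 367.3)
```

View pics/v6.png

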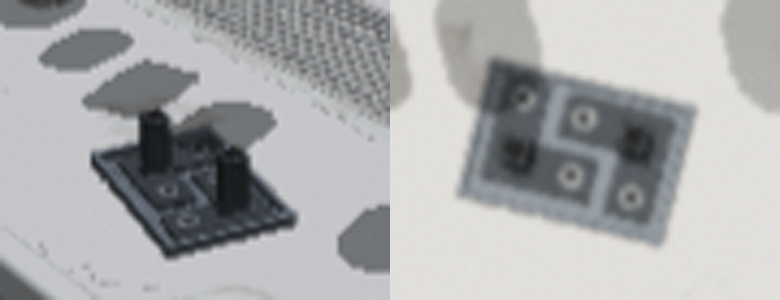

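Both Ls appear nested in the tray (top crop A at 515,150, B at 635,150). Foot A sits about 4 mm off its target, so I'll check for tilt with averaged depth.

```bash
python3 - <<'E'
from h import *
W=[];C=[]
for i in range(12):
    t=cam('top');t['depth'][t['depth']==0]=np.nan;W.append(cloud(t));C.append(t['color'].astype(float))
w=np.nanmean(W,0);t['color']=np.mean(C,0)
ps=np.radians(-13.8);k,s=np.cos(ps),np.sin(ps)
q=w[150:220,175:270].reshape(-1,3)
for n,p in(('A',(509.8,45.6,256.2)),('B',(517.5,-38.2,75.9))):
    a=np.radians(p[2]);d=q[:,:2]-p[:2];l=np.c_[d[:,0]*np.cos(a)+d[:,1]*np.sin(a),-d[:,0]*np.sin(a)+d[:,1]*np.cos(a)]
    x,y=l.T
    ins=((x>-20)&(x<52)&(y>-20)&(y<6))|((x>-20)&(x<6)&(y>-20)&(y<52))
    m=ins&(np.maximum(abs(x),abs(y))>15)&(q[:,2]<20)
    A=np.c_[x,y,np.ones(len(x))][m];co,*_=np.linalg.lstsq(A,q[m,2],rcond=None);r=q[m,2]-A@co
    print(n,m.sum(),'slope mm/80mm',(co[:2]*80).round(2),'z0',co[2].round(2),'resid',r.std().round(2))
    sp=(abs(x)<14)&(abs(y)<14)&(q[:,2]>45);print('  spigot top local',l[sp].mean(0).round(1),sp.sum())
    for nm,c in(('out',(-17,-17)),('xend',(48,-7)),('yend',(-7,48)),('xmid',(28,-7)),('ymid',(-7,28))):
        mm=(np.hypot(x-c[0],y-c[1])<8)&(q[:,2]<20);print('  ',nm,q[mm,2].mean().round(1),end='')
    print()
d=q[:,:2]-[511.9,5.2];l=np.c_[d[:,0]*k+d[:,1]*s,-d[:,0]*s+d[:,1]*k]
for P in[(0,0),(-43,-40),(43,40)]:
    m=np.hypot(*(l-P).T)<4;print('floor',P,q[m,2].mean().round(1))
for P in[(-200,100),(-100,130)]:pass
g=w[150:220,262:280].reshape(-1,3);print('table -y',g[:,2].mean())
cv2.imwrite('pics/v7.png',cv2.resize(np.clip(t['color'][150:220,180:270,::-1],0,255).astype(np.uint8),(720,560),interpolation=2))
E
```

```text
A 234 slope mm/80mm [ 0.56 -0.27] z0 8.18 resid 1.05
  spigot top local [ 0.5 -0. ] 44
   out 8.0   xend 8.1   yend 8.2   xmid 8.7   ymid 8.4
B 235 slope mm/80mm [0.46 0.5 ] z0 8.26 resid 0.97
  spigot top local [ 1. -1.] 44
   out 7.5   xend 8.6   yend 8.8   xmid 8.2   ymid 8.4
floor (0, 0) 4.7
floor (-43, -40) 3.5
floor (43, 40) 7.2
table -y 0.014000232861777697
```

View pics/v7.png

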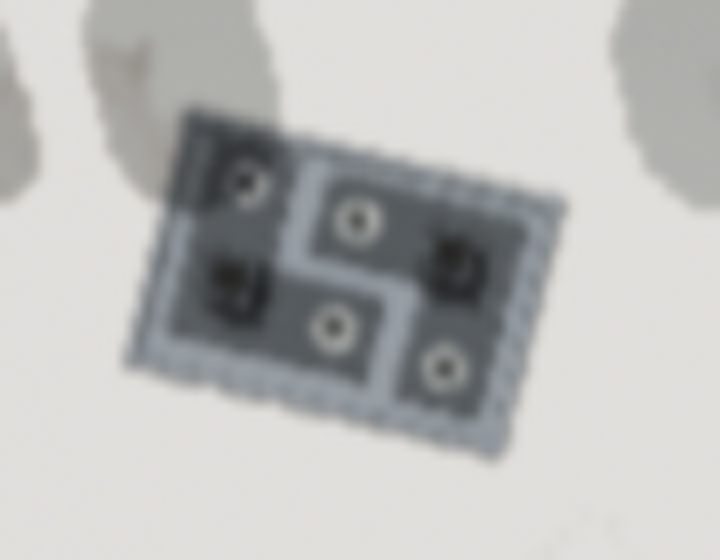

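Both plates are flat: slope is under 0.6 mm over 80 mm and the tops are at about 8.2 mm. They are nested with gaps all round, the straight foot hasn't moved, and the arm is clear.

```bash
python3 -c "
from cell import ticket
print(ticket.job_done())"
```

```text
the job is handed in; nothing more can be done
None
```

Both L-shaped foot plates are in the tray, nested half round against each other with their spigots up, and the job is handed in. I used the mirrored layout; the last move ended at 12.5 s, and the final camera checks added under a second.

- **Flatness:** averaged depth shows both plates flat, sloping 0.6 mm or less over 80 mm. Their tops read about 8.2 mm, against 9 mm expected and within the calibration error.
- **Fit:** the last picture shows gaps between the plates and to the walls.
- **Straight foot:** it is where it was, to within 0.3 mm and 1° of the first fit.
- **Forces:** the highest wrist force I read was about 18 N, when setting the second plate down. The gripper is clear of everything.

One check was off target. The second plate came to rest about 4 mm from where I aimed it, within the 12–14 mm of play. Depth readings on the narrow floor strips were also noisy (3.5 to 7.2 mm), so I did not rely on them.

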